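# Load the last water samples and lift the bottle carrier

## Task

Two water-sample bottles are still standing on the bench: stand each one gently, not dropping it, in an empty cell of the grey four-cell bottle carrier while the carrier stands on the bench. Then pick the full carrier up by the middle of its handle and hold it level and still about 10 cm above the bench, ready to be taken away; finish while holding it, do not put it down. Keep bottles and carrier upright throughout and leave the Petri dish and the slide box where they are.

Things in the scene. Friction and masses are not known exactly. Their poses are not given: they have to be found in the camera images.
- carrier: grey plastic bottle carrier, loose, 0.27-0.33 kg empty. Tray 132 (x) by 138 (y) mm, floor 5 mm thick, walls and dividers 45 mm high. A 10 mm thick spine along x through the middle, 70 mm high, carries the handle on two uprights; two cells each side, 60 x 60 mm inside, centres x = +-32, y = +-35 mm. Any yaw. Origin: centre of underside, z up
- carrier_grip (a point): centre of the carrier's grip bar, 133 mm above the underside: bar 108 mm long (carrier x), 10 mm thick (carrier y), 18 mm high (124 to 142 mm), on two uprights at x = +-45 mm, open below. Caps of loaded bottles reach to 115 mm
- cell_1 (a point): centre of the floor of one empty cell (carrier x = +32, y = +35 mm, 5 mm above the underside)
- cell_2 (a point): centre of the floor of the other empty cell (carrier x = +32, y = -35 mm, 5 mm above the underside)
- bottle_1: closed white plastic sample bottle, 0.09-0.13 kg, 110 mm tall: round body 52 mm in diameter up to 66 mm, shoulder tapering to a 24 mm neck at 81 mm, black screw cap 30 mm in diameter from 86 to 110 mm. Origin: centre of underside, z up. Starts standing on the bench; goes in either empty cell.
- bottle_2: closed white plastic sample bottle, 0.09-0.13 kg, 110 mm tall: round body 52 mm in diameter up to 66 mm, shoulder tapering to a 24 mm neck at 81 mm, black screw cap 30 mm in diameter from 86 to 110 mm. Origin: centre of underside, z up. Starts standing on the bench; goes in either empty cell.
- bottle_3: closed white plastic sample bottle, 0.09-0.13 kg, 110 mm tall: round body 52 mm in diameter up to 66 mm, shoulder tapering to a 24 mm neck at 81 mm, black screw cap 30 mm in diameter from 86 to 110 mm. Origin: centre of underside, z up. Already in the carrier, at carrier x = -32, y = +35 mm.
- bottle_4: closed white plastic sample bottle, 0.09-0.13 kg, 110 mm tall: round body 52 mm in diameter up to 66 mm, shoulder tapering to a 24 mm neck at 81 mm, black screw cap 30 mm in diameter from 86 to 110 mm. Origin: centre of underside, z up. Already in the carrier, at carrier x = -32, y = -35 mm.
- petri: bystander: closed glass Petri dish, 91 mm in diameter, 18 mm high, loose on the bench; origin at the centre of its underside
- slidebox: bystander: blue carton of microscope slides, 81 x 59 mm, 34 mm high, loose on the bench; origin at the centre of its underside

How it is judged:
By the outcome, as a careful person would: the job done as asked, in the order asked, and still so for the second after the job is handed in, while the arm keeps its last pose, push and grip.
It also fails if it takes over 72 s, if anything falls off the work surface, if the arm or the gripper's body presses on something with over 40 N, if the wrist force passes 120 N, or if a joint passes its speed limit or range.

## Robot

A 6-joint arm with a two-finger parallel gripper is mounted at the origin on the work surface. World frame = base frame: x ahead of the robot, y to its left, z up, the work surface at z = 0. Lengths are in m, angles in rad, forces in N, time in s.
With the tool pointing down it reaches from about 0.3 to 0.775 m from the base axis. Payload 14.6 kg.
Tool frame: the origin (TCP) lies between the finger pads, 19 mm behind the fingertips; this is the grasp point; z points along the fingers, y is the line along which they close (so a half turn about z gives the same grasp; the last joint's range is limited). The gripper opens to 85 mm and grips with 20 to 120 N. Pads are 22 mm wide; open, the fingers measure 114 mm over their backs; the gripper's body (76 mm by 85 mm) begins 54 mm behind the grasp point. The pads swing forward as they close: fully open they stand 13 mm farther back than shut.
Start: joints at [-1.416, 0.3, 1.521, -0, 1.321, -0.067], TCP at [0.121, -0.537, 0.25] pointing down, gripper open.
Joint ranges: [-3.03, 3.03], [-0.79, 2.21], [0.23, 2.52], [-1.04, 4.18], [0, 3.07], [-2.55, 2.55]. Speed limits (rad/s): [2.22, 2.22, 2.57, 3.14, 3.14, 3.14].

## Interface

Orientations are given as a unit quaternion [x, y, z, w].
In Python, from plant import arm, cams, close_job gives the robot as it stands.
- The arm moves only by the shell command python3 -m crank 'ROWS'. ROWS is JSON, a list of rows, each a list of 3 entries, a list of its own where there are three numbers: the shift along the world's x, y, z normalised to -1 to 1, where 1 is 0.2 m, then the turn about the world's z normalised to -1 to 1, where 1 is 180 degrees, then the closure, from -1 (fully open) to 1 (shut). A call has 1 to 12 rows; each row is the pose to reach, as a shift and turn from the pose commanded when the call began, turning the shorter way round; what a row does not reach only later rows make up. A row lasts 1/12 s, in which the tool goes at most 41.7 mm and 7.16 degrees, less where a joint would pass 70% of its speed; a pose out of reach is approached as far as the arm can. A call with a number of a shift or a turn outside -1 to 1 is refused whole. A call with a gripper value outside its range is refused whole. The fingers move at their own pace and stop on an object; the grip force is fixed at half the most. Time passes only in rows, so rows that repeat a pose let the fingers close. It gives the time, the measured TCP pose, the force, the opening and the grip force at its end, in the units of the state.
- arm.sense(): the state, without advancing time (a new reading comes with each control period).
- cams.camera(name): name is "scene" or "top" or "wrist"; returns a dict with "pixels" (384x512x3 uint8, red, green, blue), "fovy" (degrees; the focal length in pixels is half the picture's height over the tangent of half this angle, whatever the lens; pixels are square), "cx", "cy" (the principal point, pixels), "R" (3x3) and "t" (3): a world point X has camera coordinates R X + t. Camera axes: x right, y down, z forward; pixel columns grow to the right and rows downward; lengths in m; the calibration is good to about 2 mm. A picture is of the moment at which its call begins. There is no depth.
- close_job(): hands the job in; it is judged then, once.
The state is a dict: "t": time; "joint_positions": joint angles; "qd": joint speeds; "tau": joint torques, N m; "ee_pos": TCP position; "tool_rot": TCP orientation; "ft_force": force on the tool from outside, world axes, zero at the start; "ft_torque": the same for the moment, N m; "width": finger opening in m; "gripper_force": force on a finger pad.
Only numpy, scipy, OpenCV 4.12 (cv2) and the standard library are available. Lean on these libraries where they do the work, as an engineer would, in place of code of your own. Each camera call takes 0.05 s, during which the arm holds its last target. There are 200 camera calls.

## Working session

There is one attempt and no reset: what is moved stays moved. The work goes in short steps, Python scripts to look and compute and a shell command to move; the robot and the scene stay as the last step left them, time stands still between calls to the robot, and variables do not carry over. Pictures are saved under pics/ and viewed, at most 10 in all, crops included, and the job is handed in when it is done.

```bash
mkdir -p pics; python3 - <<'E'
from plant import arm,cams
import cv2,numpy as np
ims=[]
for n in("top","scene"):
    c=cams.camera(n);print(n,c["fovy"],c["cx"],c["cy"],np.round(c["R"],3).tolist(),np.round(c["t"],3).tolist())
    im=c["pixels"][:,:,::-1];cv2.imwrite(f"pics/{n}0.png",im);np.save(f"pics/{n}0.npy",c,allow_pickle=True)
print(arm.sense())
E
```

```text
top 43.73848716553878 259.2542067645167 189.47122765339833 [[-0.028, -1.0, -0.012], [-0.982, 0.03, -0.189], [0.189, 0.007, -0.982]] [0.038, 0.533, 1.253]
scene 48.52890265647107 256.67554726634603 185.9906811529752 [[-0.774, 0.633, -0.0], [0.545, 0.667, -0.509], [-0.321, -0.394, -0.861]] [0.393, -0.286, 1.381]
{'t': 0.1, 'joint_positions': array([-1.41555312e+00,  3.00413697e-01,  1.52155810e+00,  1.07598793e-05,
        1.32071120e+00, -6.66060049e-02]), 'qd': array([-4.24232554e-07, -2.08296157e-03, -4.84788952e-04,  1.48537681e-03,
       -4.05585807e-04,  1.11979533e-03]), 'tau': array([ 1.76324465e-03, -5.44376314e+01, -3.62368262e+01, -1.77780521e-05,
        3.10446943e-03, -5.00946544e-05]), 'ee_pos': array([ 0.12098278, -0.53631662,  0.24946252]), 'tool_rot': array([ 9.93854171e-01,  1.10695929e-01, -1.89466293e-05, -5.44867836e-04]), 'ft_force': array([ 0.46092533, -0.1569148 , -0.1220484 ]), 'ft_torque': array([-0.00751161,  0.04092081,  0.03964077]), 'gripper_force': 0.0, 'width': 0.0852949317219157}
```

View pics/top0.png

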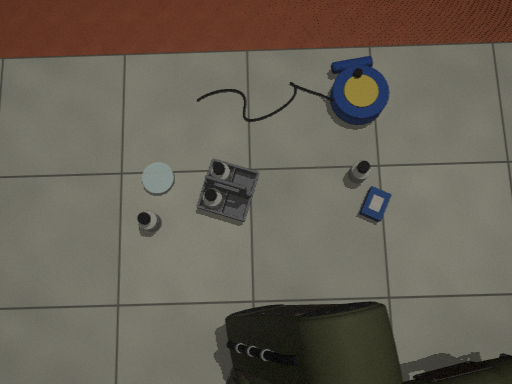

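View pics/scene0.png

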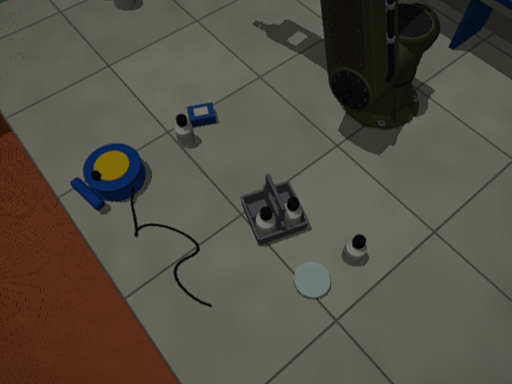

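The top view shows loose bottles at (148,220) and (360,170) and the carrier at (228,190). Its filled cells are on the left, with caps at (219,170) and (210,195). The Petri dish is at (158,178) and the slide box at (376,203). The scene view agrees: caps at (182,120), (359,241), (266,213) and (293,204).

```bash
cat > h.py <<'E'
import numpy as np,cv2
def f(c): return 192/np.tan(np.radians(c["fovy"])/2)
def ray(c,p):
    R=np.array(c["R"]);d=R.T@np.array([(p[0]-c["cx"])/f(c),(p[1]-c["cy"])/f(c),1]);return -R.T@np.array(c["t"]),d
def onz(c,p,z):
    o,d=ray(c,p);return o+d*(z-o[2])/d[2]
def proj(c,X):
    x=np.array(c["R"])@X+np.array(c["t"]);return np.array([c["cx"],c["cy"]])+f(c)*x[:2]/x[2]
def tri(c1,p1,c2,p2):
    o1,d1=ray(c1,p1);o2,d2=ray(c2,p2);s=np.linalg.lstsq(np.c_[d1,-d2],o2-o1,rcond=None)[0]
    a,b=o1+s[0]*d1,o2+s[1]*d2;return (a+b)/2,np.linalg.norm(a-b)
def dark(c,p,r=12,th=45):
    g=c["pixels"].max(2).astype(int);x,y=p;w=(g[y-r:y+r+1,x-r:x+r+1]<th).astype(np.uint8)
    n,l,s,ce=cv2.connectedComponentsWithStats(w)
    k=max(range(1,n),key=lambda i:s[i,4]-8*np.hypot(*(ce[i]-r)));return ce[k]+[x-r,y-r],s[k]
E
python3 - <<'E'
from h import *
T=np.load("pics/top0.npy",allow_pickle=True).item();S=np.load("pics/scene0.npy",allow_pickle=True).item()
for n,a,b,z in(("A",(145,218),(359,241),.1),("B",(364,167),(182,120),.1),("c3",(219,170),(266,213),.105),("c4",(210,195),(293,204),.105)):
    p,s=dark(T,a,th=40);q,s2=dark(S,b,th=40)
    X,e=tri(T,p,S,q);print(n,p.round(1),s[2:],q.round(1),s2[2:],X.round(4),round(e,4),onz(T,p,z).round(4),onz(S,q,z).round(4))
a=cv2.resize(T["pixels"][145:245,185:270,::-1],None,fx=4.7,fy=4.7,interpolation=3)
b=cv2.resize(S["pixels"][165:250,235:315,::-1],None,fx=4.7,fy=4.7,interpolation=3)
b=cv2.copyMakeBorder(b,0,a.shape[0]-b.shape[0],0,0,0)
cv2.imwrite("pics/crop1.png",np.clip(np.hstack([a,b])*1.6,0,255))
E
```

```text
A [143.5 218.2] [ 12  12 113] [358.7 241.5] [ 13  14 149] [0.4578 0.3267 0.0947] 0.0003 [0.4572 0.3252 0.1   ] [0.4603 0.3277 0.1   ]
B [362.9 166.7] [ 13  12 110] [181.3 120. ] [ 11  13 108] [ 0.5781 -0.2536  0.095 ] 0.0009 [ 0.5772 -0.2528  0.1   ] [ 0.5796 -0.2493  0.1   ]
c3 [218.  167.8] [ 11  14 113] [268.4 212.5] [ 19  25 227] [0.5819 0.1317 0.1072] 0.0065 [0.5846 0.1294 0.105 ] [0.5792 0.1335 0.105 ]
c4 [211.  191.6] [ 18  18 168] [292.4 202.3] [ 12  19 159] [0.5185 0.1498 0.1115] 0.0053 [0.5214 0.1484 0.105 ] [0.5142 0.1495 0.105 ][ WARN:0@0.057] global loadsave.cpp:1063 imwrite_ Unsupported depth image for selected encoder is fallbacked to CV_8U.
```

View pics/crop1.png

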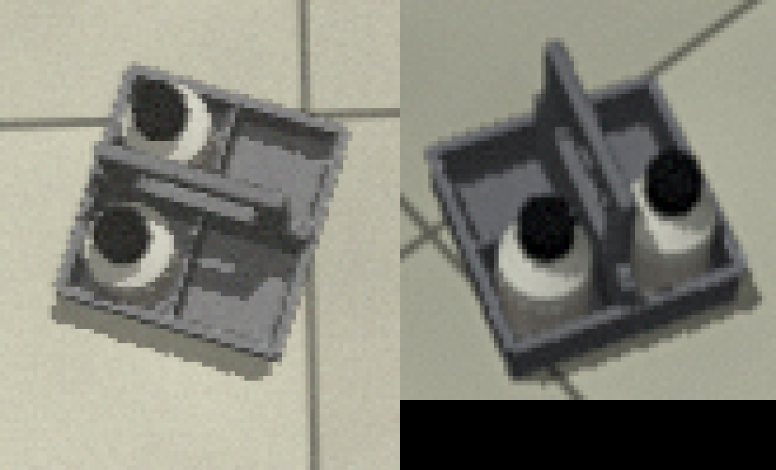

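The crop shows the carrier with its +x axis pointing right and slightly down in the top view. Rim corners in the crop are about (133,66), (350,122), (275,357) and (57,290). I'm moving above bottle B now.

```bash
python3 - <<'E'
from h import *
T=np.load("pics/top0.npy",allow_pickle=True).item()
P=[onz(T,(x/4.7+184.6,y/4.7+144.6),.045) for x,y in((133,66),(350,122),(276,355),(57,288))]
for i in range(4):
    d=P[(i+1)%4]-P[i];print(P[i].round(4),np.linalg.norm(d).round(4),np.degrees(np.arctan2(d[1],d[0])).round(1))
print(np.mean(P,0))
E
python3 -m crank '[[[0.76,0.47,0],0,-0.3],[[0.76,0.47,0],0,-0.3],[[0.76,0.47,0],0,-0.3],[[0.76,0.47,0],0,-0.3],[[0.76,0.47,0],0,-0.3]]'
python3 -m crank '[[[0.76,0.47,0],0,-0.3],[[0.76,0.47,0],0,-0.3],[[0.76,0.47,0],0,-0.3],[[0.76,0.47,0],0,-0.3],[[0.76,0.47,0],0,-0.3]]'
python3 -m crank '[[[0.55,0.35,0],0,-0.3],[[0.55,0.35,0],0,-0.3],[[0.55,0.35,0],0,-0.3],[[0.55,0.35,0],0,-0.3],[[0.55,0.35,0],0,-0.3]]'
python3 - <<'E'
from h import *
from plant import arm,cams
c=cams.camera("wrist");np.save("pics/w1.npy",c,allow_pickle=True);cv2.imwrite("pics/w1.png",c["pixels"][:,:,::-1])
R=np.array(c["R"]);print("campos",-R.T@c["t"],R.round(2).tolist(),c["fovy"]);print(proj(c,np.array([.578,-.2525,.11])),arm.sense()["ee_pos"])
E
```

```text
[0.6258 0.149  0.045 ] 0.1328 -106.6
[0.5879 0.0218 0.045 ] 0.1441 161.2
[0.4516 0.0682 0.045 ] 0.1333 71.3
[0.4944 0.1944 0.045 ] 0.139 -19.0
[0.53991299 0.1083401  0.045     ]
t: 0.52
ee_pos: [0.2764, -0.4398, 0.2499]
tool_rot: [0.994, 0.112, 0.0, -0.0]
ft_force: [-0.2, -0.6, 0.2]
width: 0.0554
gripper_force: 0.0
t: 0.93
ee_pos: [0.4283, -0.3457, 0.2496]
tool_rot: [0.994, 0.112, 0.0, -0.0]
ft_force: [-0.4, -0.2, -1.0]
width: 0.0554
gripper_force: 0.0
t: 1.35
ee_pos: [0.5361, -0.2773, 0.2491]
tool_rot: [0.994, 0.112, -0.001, -0.0]
ft_force: [-0.5, -0.6, 0.0]
width: 0.0554
gripper_force: 0.0
campos [ 0.60021468 -0.26286929  0.37209478] [[0.22, -0.97, -0.0], [-0.94, -0.22, 0.26], [-0.25, -0.06, -0.97]] 65.39491434087422
[241.55778054 134.08641231] [ 0.53494823 -0.27839626  0.24926906]
```

View pics/w1.png

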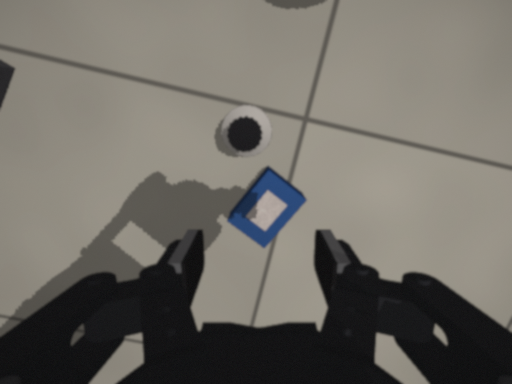

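The wrist view shows the cap of bottle B at about (245,134), with the slide box well below at (267,208). The carrier estimate is consistent: centre about (0.540, 0.108), yaw about -107.5°. Refining the position of B before descending.

```bash
python3 - <<'E'
from h import *
c=np.load("pics/w1.npy",allow_pickle=True).item()
p,s=dark(c,(245,134),r=22,th=40);print(p,s)
for z in(.110,.098):print(onz(c,p,z))
E
```

```text
[244.04633205 134.1016731 ] [  6   7  31  31 777]
[ 0.57846574 -0.2545959   0.11      ]
[ 0.57746997 -0.2542171   0.098     ]
```

```bash
python3 -m crank '[[[0.215,0.125,0],0,-0.3],[[0.215,0.125,0],0,-0.3],[[0.215,0.125,-0.2],0,-0.3],[[0.215,0.125,-0.4],0,-0.3],[[0.215,0.125,-0.55],0,-0.3],[[0.215,0.125,-0.65],0,-0.3],[[0.215,0.125,-0.72],0,-0.3],[[0.215,0.125,-0.76],0,-0.3],[[0.215,0.125,-0.76],0,-0.3]]'
python3 -m crank '[[[0,0,0],0,0.2],[[0,0,0],0,0.3],[[0,0,0],0,0.5],[[0,0,0],0,0.7],[[0,0,0],0,1],[[0,0,0],0,1],[[0,0,0],0,1],[[0,0,0],0,1]]'
```

```text
t: 2.15
ee_pos: [0.5766, -0.2544, 0.0965]
tool_rot: [0.994, 0.11, -0.001, -0.001]
ft_force: [0.4, -0.4, 0.3]
width: 0.0558
gripper_force: 0.0
t: 2.82
ee_pos: [0.5785, -0.2541, 0.0997]
tool_rot: [0.994, 0.111, 0.001, 0.001]
ft_force: [-1.0, -2.3, 6.9]
width: 0.0282
gripper_force: 59.5
```

```bash
python3 -m crank '[[[0,0,0.05],0,1],[[0,0,0.15],0,1],[[0,0,0.3],0,1],[[0,0,0.45],0,1],[[0,0,0.6],0,1],[[0,0,0.75],0,1],[[0,0,0.88],0,1],[[0,0,0.96],0,1],[[0,0,1],0,1]]'
python3 -m crank '[[[-0.03,0.07,0],-0.01,1],[[-0.08,0.2,0],-0.03,1],[[-0.15,0.36,0],-0.05,1],[[-0.22,0.52,0],-0.08,1],[[-0.28,0.68,0],-0.1,1],[[-0.33,0.84,0],-0.12,1],[[-0.38,0.94,0],-0.14,1],[[-0.4,0.99,0],-0.16,1],[[-0.4,1,0],-0.168,1]]'
python3 -m crank '[[[-0.03,0.07,0],0,1],[[-0.08,0.18,0],0,1],[[-0.15,0.34,0],0,1],[[-0.21,0.5,0],0,1],[[-0.26,0.62,0],0,1],[[-0.29,0.69,0],0,1],[[-0.3,0.72,0],0,1],[[-0.3,0.72,0],0,1]]'
python3 - <<'E'
from h import *
from plant import arm,cams
c=cams.camera("wrist");np.save("pics/w2.npy",c,allow_pickle=True);cv2.imwrite("pics/w2.png",np.clip(c["pixels"][:,:,::-1]*1.5,0,255).astype(np.uint8))
R=np.array(c["R"]);print("campos",-R.T@c["t"])
C=np.array([.54,.108,0]);X=np.array([-.3007,-.9537,0]);Y=np.array([.9537,-.3007,0]);Z=np.array([0,0,1])
for x,y,z in((66,69,45),(66,-69,45),(-66,-69,45),(-66,69,45),(54,0,142),(-54,0,142)):print(x,y,z,proj(c,C+(x*X+y*Y+z*Z)/1e3).round(1))
E
```

```text
t: 3.57
ee_pos: [0.5781, -0.2535, 0.3017]
tool_rot: [0.994, 0.111, 0.002, 0.001]
ft_force: [0.5, -0.1, -1.8]
width: 0.0282
gripper_force: 59.3
t: 4.32
ee_pos: [0.497, -0.0516, 0.2981]
tool_rot: [0.988, -0.153, -0.0, -0.0]
ft_force: [0.6, 0.5, -0.7]
width: 0.0282
gripper_force: 59.4
t: 4.98
ee_pos: [0.4376, 0.0913, 0.2979]
tool_rot: [0.988, -0.152, -0.0, -0.0]
ft_force: [-0.5, -0.0, -1.4]
width: 0.0282
gripper_force: 59.4
campos [0.50019072 0.07138075 0.42098205]
66 69 45 [275.7  23.1]
66 -69 45 [274.  145.9]
-66 -69 45 [168.4 145.8]
-66 69 45 [158.9  23. ]
54 0 142 [266.9  79.2]
-54 0 142 [143.7  79.1]
```

View pics/w2.png

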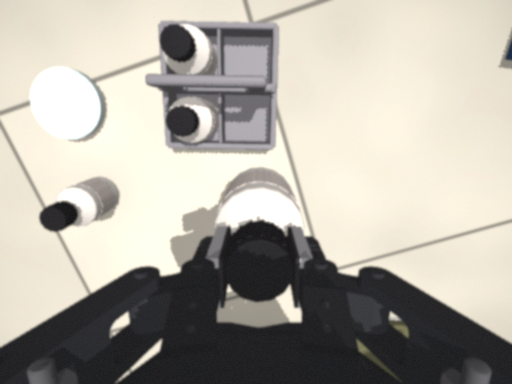

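Wrist view 2 shows the carrier rim about x 162–277, y 22–151 and the bar from (147,80) to (266,80). The held bottle is upright below. The near rim row (151) differs a little from the predicted 146, so I'm checking the profiles.

```bash
python3 - <<'E'
from h import *
c=np.load("pics/w2.npy",allow_pickle=True).item();g=c["pixels"].max(2).astype(int)
print("col250 rows10-32",g[10:32,250]);print("rows68-100",g[68:100,250]);print("rows138-160",g[138:160,250])
print("row60 cols 266-285",g[60,266:285],"row 120",g[120,266:285]);print("row80 138-156",g[80,138:156],"r80 256-284",g[80,256:284]);print("row 60 154-170",g[60,154:170],"row138",g[138,156:174])
print("col 175, 230 bar", g[68:92,160],g[68:92,230])
E
```

```text
col250 rows10-32 [135 130 126 121 116 112 110 107 105 105 106 108 113 117 118 116 111 100
  81  61  48  44]
rows68-100 [122 122 122 122 121 121 117 108 107 113 121 122 120 117 114 107  99  89
  73  58  47  46  45  45  45  46  52  64  72  74  74  75]
rows138-160 [119 115 105  85  72  79 100 113 118 115 107 101 104 111 126 149 170 179
 182 182 182 182]
row60 cols 266-285 [113  97  82  73  69  71  88 106 115 118 118 126 144 158 162 161 162 162
 160] row 120 [ 85  77  70  66  74  95 111 117 117 123 133 132 119 111 116 132 150 161
 165]
row80 138-156 [175 175 175 175 176 173 163 139 115 111 112 112 113 112 113 112 113 113] r80 256-284 [121 120 121 121 121 121 120 117 110  99  86  79  76  70  66  73  94 111
 116 118 121 131 149 159 161 162 162 161]
row 60 154-170 [113 119 125 132 138 138 126 117 115 116 122 131 133 123 111 106] row138 [176 176 176 176 176 177 176 174 164 142 123 116 114 106  86  64  53  51]
col 175, 230 bar [146 149 153 155 153 142 124 112 112 115 115 114 114 110 103  95  80  63
  51  57  72  93 120 150] [122 121 122 122 121 122 117 110 109 115 120 121 119 115 111 104  96  85
  72  76  96 107  99  77]
```

```bash
python3 -m crank '[[[0.05,-0.01,0],0,1],[[0.15,-0.03,0],0,1],[[0.28,-0.05,0],0,1],[[0.42,-0.08,0],0,1],[[0.53,-0.1,0],0,1],[[0.6,-0.11,0],0,1],[[0.63,-0.115,-0.03],0,1],[[0.63,-0.115,-0.1],0,1],[[0.63,-0.115,-0.25],0,1],[[0.63,-0.115,-0.4],0,1],[[0.63,-0.115,-0.55],0,1],[[0.63,-0.115,-0.65],0,1]]'
python3 -m crank '[[[0,0,-0.02],0,1],[[0,0,-0.06],0,1],[[0,0,-0.06],0,1]]'
python3 - <<'E'
from h import *
from plant import arm,cams
for n in("top","scene"):
    c=cams.camera(n);np.save(f"pics/{n}1.npy",c,allow_pickle=True)
    p=proj(c,np.array([.56,.07,.06])).astype(int)
    v=cv2.resize(c["pixels"][p[1]-45:p[1]+45,p[0]-45:p[0]+45,::-1],(390,390),interpolation=3)
    a=v if n=="top" else np.hstack([a,v])
cv2.imwrite("pics/c2.png",np.clip(a*1.6,0,255).astype(np.uint8));print(arm.sense()["ee_pos"])
E
```

```text
t: 6.03
ee_pos: [0.5631, 0.0665, 0.1645]
tool_rot: [0.988, -0.153, -0.002, 0.0]
ft_force: [-0.5, 0.0, -1.6]
width: 0.0282
gripper_force: 59.4
t: 6.28
ee_pos: [0.564, 0.0671, 0.1555]
tool_rot: [0.988, -0.153, -0.0, 0.0]
ft_force: [0.1, -0.4, -1.3]
width: 0.0282
gripper_force: 59.4
[0.56448041 0.06729514 0.15702618]
```

View pics/c2.png

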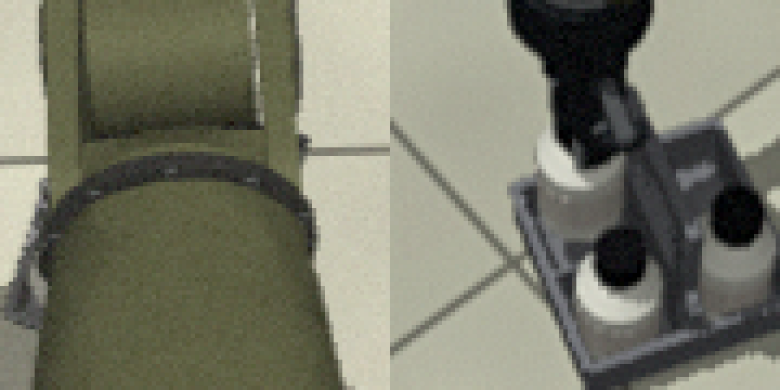

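The scene crop shows the held bottle over the far empty cell, clear of the handle and of its neighbour (cap at (620,258)). Descending slowly.

```bash
python3 -m crank '[[[0,0,-0.03],0,1],[[0,0,-0.06],0,1],[[0,0,-0.09],0,1],[[0,0,-0.12],0,1],[[0,0,-0.12],0,1]]'
python3 -m crank '[[[0,0,-0.03],0,1],[[0,0,-0.06],0,1],[[0,0,-0.09],0,1],[[0,0,-0.11],0,1],[[0,0,-0.11],0,1],[[0,0,-0.11],0,1]]'
```

```text
t: 6.8
ee_pos: [0.5634, 0.0675, 0.1305]
tool_rot: [0.988, -0.152, -0.001, 0.0]
ft_force: [-0.3, 0.3, -1.4]
width: 0.0282
gripper_force: 59.4
t: 7.3
ee_pos: [0.5639, 0.0675, 0.1098]
tool_rot: [0.988, -0.152, -0.0, 0.0]
ft_force: [0.4, 0.4, -0.7]
width: 0.0282
gripper_force: 59.4
```

```bash
python3 -m crank '[[[0,0,-0.01],0,1],[[0,0,-0.02],0,1],[[0,0,-0.025],0,1],[[0,0,-0.025],0,1],[[0,0,-0.025],0,1]]'
python3 -m crank '[[[0,0,-0.005],0,1],[[0,0,-0.01],0,1],[[0,0,-0.01],0,1],[[0,0,-0.01],0,1]]'
```

```text
t: 7.72
ee_pos: [0.564, 0.0675, 0.105]
tool_rot: [0.988, -0.152, 0.0, -0.0]
ft_force: [0.5, -0.1, -1.5]
width: 0.0285
gripper_force: 59.4
t: 8.05
ee_pos: [0.5647, 0.0674, 0.1046]
tool_rot: [0.988, -0.152, 0.001, -0.0]
ft_force: [-3.1, -1.4, 13.2]
width: 0.0286
gripper_force: 60.9
```

```bash
python3 -m crank '[[[0,0,0.004],0,1],[[0,0,0.004],0,0.3],[[0,0,0.004],0,0.2],[[0,0,0.004],0,0.1],[[0,0,0.004],0,0],[[0,0,0.004],0,-0.1],[[0,0,0.004],0,-0.1],[[0,0,0.004],0,-0.1]]'
python3 -m crank '[[[0,0,0.03],0,-0.1],[[0,0,0.08],0,-0.1],[[0,0,0.15],0,-0.1],[[0,0,0.25],0,-0.1],[[0,0,0.4],0,-0.1],[[0,0,0.55],0,-0.1],[[0,0,0.7],0,-0.1],[[0,0,0.8],0,-0.1],[[0,0,0.8],0,-0.1]]'
```

```text
t: 8.72
ee_pos: [0.564, 0.0675, 0.1037]
tool_rot: [0.988, -0.152, -0.0, 0.0]
ft_force: [-0.0, 0.8, -0.3]
width: 0.047
gripper_force: 0.0
t: 9.47
ee_pos: [0.565, 0.0675, 0.2697]
tool_rot: [0.988, -0.152, 0.004, -0.001]
ft_force: [0.1, -0.1, 1.5]
width: 0.0468
gripper_force: 0.0
```

```bash
python3 -m crank '[[[-0.65,1,0],0.18,-0.1],[[-0.65,1,0],0.18,-0.1],[[-0.65,1,0],0.18,-0.2],[[-0.65,1,0],0.18,-0.3],[[-0.65,1,0],0.18,-0.3],[[-0.65,1,0],0.18,-0.3],[[-0.65,1,0],0.18,-0.3],[[-0.65,1,0],0.18,-0.3]]'
python3 - <<'E'
from h import *
from plant import arm,cams
c=cams.camera("wrist");np.save("pics/w3.npy",c,allow_pickle=True)
q=proj(c,np.array([.458,.3265,.11])).astype(int);p,s=dark(c,q,r=30,th=40)
print(q,p,s,onz(c,p,.11),arm.sense()["ee_pos"])
for n in("top","scene"):
    c=cams.camera(n);np.save(f"pics/{n}2.npy",c,allow_pickle=True)
E
```

```text
t: 10.13
ee_pos: [0.4332, 0.2684, 0.2642]
tool_rot: [0.991, 0.131, 0.0, -0.0]
ft_force: [0.4, -0.1, -0.2]
width: 0.0557
gripper_force: 0.0
[204 141] [208.18381344 140.38408779] [ 19  15  31  30 729] [0.45961117 0.3234584  0.11      ] [0.4338579  0.26753704 0.26411112]
```

```bash
python3 -m crank '[[[0.125,0.29,0],0,-0.3],[[0.125,0.29,0],0,-0.3],[[0.125,0.29,-0.15],0,-0.3],[[0.125,0.29,-0.35],0,-0.3],[[0.125,0.29,-0.52],0,-0.3],[[0.125,0.29,-0.67],0,-0.3],[[0.125,0.29,-0.77],0,-0.3],[[0.125,0.29,-0.83],0,-0.3],[[0.125,0.29,-0.83],0,-0.3]]'
python3 -m crank '[[[0,0,0],0,0.2],[[0,0,0],0,0.3],[[0,0,0],0,0.5],[[0,0,0],0,0.7],[[0,0,0],0,1],[[0,0,0],0,1],[[0,0,0],0,1],[[0,0,0],0,1]]'
```

```text
t: 11.03
ee_pos: [0.4588, 0.3242, 0.0955]
tool_rot: [0.992, 0.129, -0.002, 0.001]
ft_force: [-0.9, -0.8, -0.3]
width: 0.0554
gripper_force: 0.0
t: 11.7
ee_pos: [0.4599, 0.3257, 0.0996]
tool_rot: [0.992, 0.129, 0.002, -0.0]
ft_force: [-0.0, -1.5, 7.8]
width: 0.0287
gripper_force: 59.3
```

```bash
python3 -m crank '[[[0,0,0.05],0,1],[[0,0,0.15],0,1],[[0,0,0.3],0,1],[[0,0,0.45],0,1],[[0,0,0.6],0,1],[[0,0,0.75],0,1],[[0,0,0.88],0,1],[[0,0,0.96],0,1],[[0,0,1],0,1]]'
python3 -m crank '[[[0,-0.07,0],-0.01,1],[[0,-0.2,0],-0.03,1],[[0,-0.36,0],-0.06,1],[[-0.02,-0.52,0],-0.09,1],[[-0.05,-0.68,0],-0.12,1],[[-0.08,-0.84,0],-0.15,1],[[-0.1,-0.94,0],-0.17,1],[[-0.1,-0.99,0],-0.18,1],[[-0.1,-1,0],-0.18,1]]'
python3 -m crank '[[[0,-0.05,0],0,1],[[0,-0.12,0],0,1],[[0,-0.16,0],0,1],[[0,-0.17,0],0,1],[[0,-0.17,0],0,1],[[0,-0.17,0],0,1]]'
python3 - <<'E'
from h import *
from plant import arm,cams
c=cams.camera("wrist");np.save("pics/w4.npy",c,allow_pickle=True);cv2.imwrite("pics/w4.png",np.clip(c["pixels"][:,:,::-1]*1.5,0,255).astype(np.uint8))
C=np.array([.54,.108,0]);X=np.array([-.3007,-.9537,0]);Y=np.array([.9537,-.3007,0]);Z=np.array([0,0,1])
for x,y,z in((66,69,45),(66,-69,45),(-66,-69,45),(-66,69,45),(54,0,142),(-54,0,142),(32,35,115),(-32,35,115),(-32,-35,115)):print(x,y,z,proj(c,C+(x*X+y*Y+z*Z)/1e3).round(1))
E
```

```text
t: 12.45
ee_pos: [0.4591, 0.3256, 0.3016]
tool_rot: [0.992, 0.129, 0.002, -0.001]
ft_force: [0.7, 0.4, -0.8]
width: 0.0284
gripper_force: 59.2
t: 13.2
ee_pos: [0.4387, 0.124, 0.2975]
tool_rot: [0.988, -0.154, -0.0, 0.0]
ft_force: [0.6, 0.2, -1.5]
width: 0.028
gripper_force: 59.2
t: 13.7
ee_pos: [0.4391, 0.0919, 0.2977]
tool_rot: [0.988, -0.152, -0.0, -0.0]
ft_force: [-0.1, 0.6, -0.9]
width: 0.0285
gripper_force: 59.3
66 69 45 [276.5  24.2]
66 -69 45 [274.8 146.9]
-66 -69 45 [169.3 146.9]
-66 69 45 [159.7  24.3]
54 0 142 [268.   80.7]
-54 0 142 [144.9  80.7]
32 35 115 [243.9  43.7]
-32 35 115 [175.3  43.7]
-32 -35 115 [180.5 120.7]
```

View pics/w4.png

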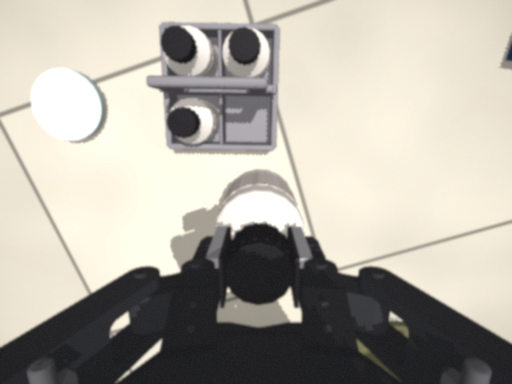

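Wrist view 4 shows the first bottle standing upright in its cell, with its cap at (245,45). The carrier is unmoved (bar from (148,81) to (267,81)) and the remaining cell is at about (247,122). Placing the second bottle.

```bash
python3 -m crank '[[[0.03,0,0],0,1],[[0.09,0,0],0,1],[[0.18,-0.01,0],0,1],[[0.25,-0.015,0],0,1],[[0.28,-0.015,0],0,1],[[0.29,-0.015,-0.03],0,1],[[0.29,-0.015,-0.1],0,1],[[0.29,-0.015,-0.25],0,1],[[0.29,-0.015,-0.4],0,1],[[0.29,-0.015,-0.55],0,1],[[0.29,-0.015,-0.66],0,1],[[0.29,-0.015,-0.7],0,1]]'
python3 -m crank '[[[0,0,0],0,1],[[0,0,-0.03],0,1],[[0,0,-0.06],0,1],[[0,0,-0.09],0,1],[[0,0,-0.12],0,1],[[0,0,-0.12],0,1]]'
python3 -m crank '[[[0,0,-0.03],0,1],[[0,0,-0.06],0,1],[[0,0,-0.09],0,1],[[0,0,-0.11],0,1],[[0,0,-0.12],0,1],[[0,0,-0.12],0,1]]'
```

```text
t: 14.75
ee_pos: [0.4952, 0.0886, 0.1544]
tool_rot: [0.988, -0.152, -0.002, 0.001]
ft_force: [-0.5, -0.1, -0.7]
width: 0.0282
gripper_force: 59.3
t: 15.25
ee_pos: [0.4966, 0.0884, 0.1329]
tool_rot: [0.988, -0.152, -0.001, 0.0]
ft_force: [-0.5, -0.3, -0.9]
width: 0.0281
gripper_force: 59.3
t: 15.75
ee_pos: [0.4968, 0.0885, 0.1092]
tool_rot: [0.988, -0.152, -0.0, 0.0]
ft_force: [-0.7, -0.2, -0.8]
width: 0.0285
gripper_force: 59.3
```

Commanded z is now 0.110, as before.

```bash
python3 -m crank '[[[0,0,-0.01],0,1],[[0,0,-0.02],0,1],[[0,0,-0.025],0,1],[[0,0,-0.025],0,1],[[0,0,-0.025],0,1]]'
python3 -m crank '[[[0,0,-0.005],0,1],[[0,0,-0.008],0,1],[[0,0,-0.008],0,1],[[0,0,-0.008],0,1]]'
```

```text
t: 16.17
ee_pos: [0.497, 0.0885, 0.1048]
tool_rot: [0.988, -0.152, 0.0, -0.0]
ft_force: [0.2, -0.3, -1.0]
width: 0.0283
gripper_force: 59.5
t: 16.5
ee_pos: [0.4976, 0.0884, 0.1046]
tool_rot: [0.988, -0.152, 0.001, -0.0]
ft_force: [-3.7, -2.5, 15.3]
width: 0.0286
gripper_force: 60.8
```

```bash
python3 -m crank '[[[0,0,0.004],0,1],[[0,0,0.004],0,0.3],[[0,0,0.004],0,0.2],[[0,0,0.004],0,0.1],[[0,0,0.004],0,0],[[0,0,0.004],0,-0.1],[[0,0,0.004],0,-0.1],[[0,0,0.004],0,-0.1]]'
python3 -m crank '[[[0,0,0.03],0,-0.1],[[0,0,0.08],0,-0.1],[[0,0,0.15],0,-0.1],[[0,0,0.25],0,-0.1],[[0,0,0.4],0,-0.1],[[0,0,0.55],0,-0.1],[[0,0,0.7],0,-0.1],[[0,0,0.8],0,-0.1],[[0,0,0.9],0,-0.1],[[0,0,0.97],0,-0.1],[[0,0,0.97],0,-0.1]]'
python3 -m crank '[[[-0.3,0,0],0,-0.1],[[-0.3,0,0],0,-0.1],[[-0.3,0,0],0,0],[[-0.3,0,0],0,0]]'
python3 - <<'E'
from h import *
from plant import arm,cams
c=cams.camera("wrist");np.save("pics/w5.npy",c,allow_pickle=True);cv2.imwrite("pics/w5.png",np.clip(c["pixels"][:,:,::-1]*1.5,0,255).astype(np.uint8))
C=np.array([.54,.108,0]);X=np.array([-.3007,-.9537,0]);Y=np.array([.9537,-.3007,0]);Z=np.array([0,0,1])
for x,y,z in((54,0,142),(-54,0,142),(32,35,115),(32,-35,115),(-32,35,115),(-32,-35,115)):print(x,y,z,proj(c,C+(x*X+y*Y+z*Z)/1e3).round(1))
g=c["pixels"].max(2).astype(int)
a=proj(c,C+.142*Z+.054*X);b=proj(c,C+.142*Z-.054*X);ri=int(a[1]);print(g[ri,int(b[0])-8:int(b[0])+9],g[ri,int(a[0])-10:int(a[0])+9],g[ri-14:ri+16,int(a[0])-12],g[ri-14:ri+16,int(b[0])+12])
S=cams.camera("scene");print(arm.sense()["ee_pos"])
E
```

```text
t: 17.17
ee_pos: [0.497, 0.0885, 0.1039]
tool_rot: [0.988, -0.152, -0.0, 0.0]
ft_force: [1.1, -1.0, -0.3]
width: 0.0468
gripper_force: 0.0
t: 18.08
ee_pos: [0.4975, 0.0886, 0.3019]
tool_rot: [0.988, -0.152, 0.003, -0.001]
ft_force: [-0.5, -0.3, -0.5]
width: 0.0471
gripper_force: 0.0
t: 18.42
ee_pos: [0.4366, 0.0885, 0.2983]
tool_rot: [0.988, -0.152, 0.0, -0.0]
ft_force: [0.5, 0.9, 0.9]
width: 0.0427
gripper_force: 0.0
54 0 142 [263.5  79.3]
-54 0 142 [140.5  79.4]
32 35 115 [239.7  42.5]
32 -35 115 [240.9 119.5]
-32 35 115 [171.2  42.6]
-32 -35 115 [176.6 119.5]
[161 160 161 160 161 161 160 161 156 143 119 104 102 103 105 105 105] [111 111 111 111 111 111 111 105  98  91  92  90  80  71  67  67  81  97
 106] [114 123 127 129 132 136 138 136 131 118 101  95 102 109 111 110 107 104
 100  93  84  70  57  46  41  41  39  42  40  46] [161 163 162 162 161 161 161 158 146 124 105 102 104 106 105 104 102  97
  88  77  64  76 111 141 156 160 160 160 160 159]
[0.43743748 0.08845263 0.29802809]
```

View pics/w5.png

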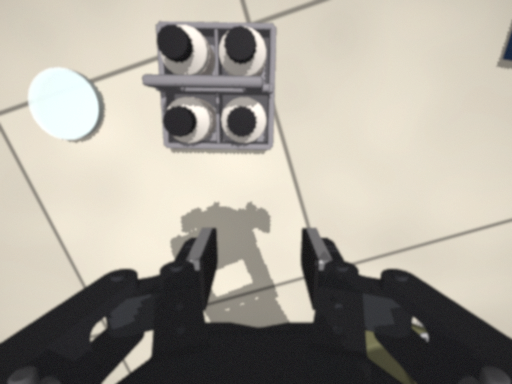

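Wrist view 5 shows all four bottles upright in the cells, with caps at (175,43), (239,44), (180,122) and (242,121). The bar runs from (143,80) to (265,81), so the carrier hasn't moved. Next I turn 90° and go above the grip bar.

```bash
python3 -m crank '[[[0.52,0.1,0],0.5,0.1],[[0.52,0.1,0],0.5,0.18],[[0.52,0.1,0],0.5,0.18],[[0.52,0.1,0],0.5,0.18],[[0.52,0.1,0],0.5,0.18],[[0.52,0.1,0],0.5,0.18],[[0.52,0.1,0],0.5,0.18],[[0.52,0.1,0],0.5,0.18],[[0.52,0.1,0],0.5,0.18],[[0.52,0.1,0],0.5,0.18],[[0.52,0.1,0],0.5,0.18],[[0.52,0.1,0],0.5,0.18]]'
python3 -m crank '[[[0,0,0],0.02,0.18],[[0,0,0],0.02,0.18],[[0,0,-0.15],0.02,0.18],[[0,0,-0.3],0.02,0.18],[[0,0,-0.45],0.02,0.18],[[0,0,-0.52],0.02,0.18],[[0,0,-0.52],0.02,0.18],[[0,0,-0.52],0.02,0.18]]'
```

```text
t: 19.52
ee_pos: [0.5416, 0.1084, 0.2973]
tool_rot: [0.825, 0.565, -0.0, -0.0]
ft_force: [-0.5, -0.2, -0.3]
width: 0.0352
gripper_force: 0.0
t: 20.18
ee_pos: [0.5413, 0.1084, 0.1938]
tool_rot: [0.81, 0.587, -0.0, -0.0]
ft_force: [-0.2, 0.5, 0.7]
width: 0.035
gripper_force: 0.0
```

```bash
python3 -m crank '[[[0,0,-0.06],0,0.18],[[0,0,-0.12],0,0.18],[[0,0,-0.17],0,0.18],[[0,0,-0.21],0,0.18],[[0,0,-0.25],0,0.18],[[0,0,-0.28],0,0.18],[[0,0,-0.295],0,0.18],[[0,0,-0.295],0,0.18]]'
python3 -m crank '[[[0,0,0],0,0.3],[[0,0,0],0,0.4],[[0,0,0],0,0.5],[[0,0,0],0,0.6],[[0,0,0],0,0.7],[[0,0,0],0,0.8],[[0,0,0],0,1],[[0,0,0],0,1],[[0,0,0],0,1],[[0,0,0],0,1]]'
```

```text
t: 20.85
ee_pos: [0.5409, 0.1085, 0.1345]
tool_rot: [0.809, 0.588, -0.0, -0.0]
ft_force: [-0.6, 0.1, -0.7]
width: 0.035
gripper_force: 0.0
t: 21.68
ee_pos: [0.5408, 0.1085, 0.1349]
tool_rot: [0.809, 0.588, -0.0, -0.0]
ft_force: [-4.0, -1.3, 0.2]
width: 0.0087
gripper_force: 58.7
```

```bash
python3 -m crank '[[[0,0,0.01],0,1],[[0,0,0.03],0,1],[[0,0,0.05],0,1],[[0,0,0.07],0,1],[[0,0,0.09],0,1],[[0,0,0.1],0,1],[[0,0,0.1],0,1],[[0,0,0.1],0,1]]'
python3 - <<'E'
from plant import arm
s=arm.sense();print(s["ft_torque"],s["ft_force"])
E
```

```text
t: 22.35
ee_pos: [0.541, 0.1085, 0.155]
tool_rot: [0.809, 0.588, 0.0, 0.0]
ft_force: [0.0, 0.5, -6.2]
width: 0.0088
gripper_force: 58.4
[-0.00134652 -0.0087756   0.01153194] [ 0.03150816  0.50861063 -6.17631448]
```

```bash
python3 -m crank '[[[0,0,0.02],0,1],[[0,0,0.06],0,1],[[0,0,0.11],0,1],[[0,0,0.17],0,1],[[0,0,0.23],0,1],[[0,0,0.29],0,1],[[0,0,0.34],0,1],[[0,0,0.38],0,1],[[0,0,0.4],0,1],[[0,0,0.4],0,1],[[0,0,0.4],0,1],[[0,0,0.4],0,1]]'
python3 -m crank '[[[0,0,0],0,1],[[0,0,0],0,1],[[0,0,0],0,1],[[0,0,0],0,1],[[0,0,0],0,1],[[0,0,0],0,1],[[0,0,0],0,1],[[0,0,0],0,1]]'
python3 - <<'E'
from h import *
from plant import arm,cams
s=arm.sense();print(s["ee_pos"],s["ft_torque"],s["ft_force"],abs(s["qd"]).max())
a=[]
for n in("scene","wrist"):
    c=cams.camera(n);v=c["pixels"][:,:,::-1]
    if n=="scene":v=cv2.resize(v[130:300,200:400],(452,384),interpolation=3)
    else: v=cv2.resize(v,(340,384))
    a.append(v)
cv2.imwrite("pics/end.png",np.clip(np.hstack(a)*1.5,0,255).astype(np.uint8))
E
```

```text
t: 23.35
ee_pos: [0.5408, 0.1085, 0.2343]
tool_rot: [0.809, 0.588, -0.0, -0.0]
ft_force: [0.4, 0.3, -7.7]
width: 0.0088
gripper_force: 58.6
t: 24.02
ee_pos: [0.541, 0.1085, 0.235]
tool_rot: [0.809, 0.588, -0.0, 0.0]
ft_force: [-0.1, 0.2, -5.9]
width: 0.0087
gripper_force: 58.6
[0.54098289 0.1084805  0.23498073] [-0.00876111  0.04317729  0.00149498] [-0.05143     0.17725153 -5.90345326] 0.0019776086456272574
```

View pics/end.png

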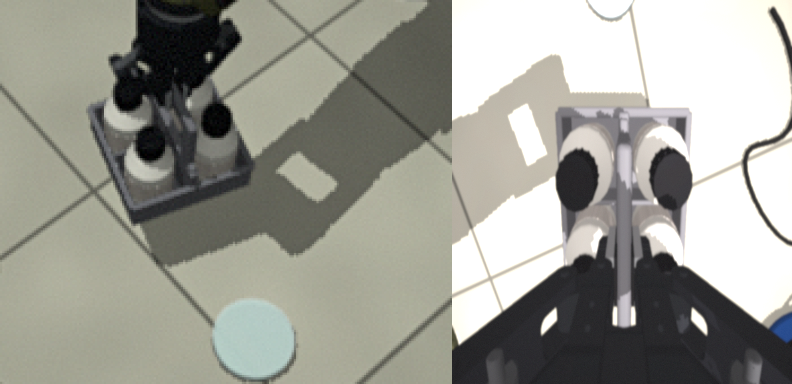

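The carrier is held level with all four bottles upright: scene caps at (128,95), (152,143) and (216,120), the fourth behind the handle. The grip is at mid-bar and everything is still, with the underside about 0.10 m above the bench.

```bash
python3 -c "
from plant import close_job
print(close_job())"
```

```text
the job is handed in; nothing more can be done
None
```

Job handed in: both bottles are standing in the carrier's empty cells, and the arm is holding the full carrier level and still by the middle of its handle, about 10 cm above the bench.

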